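# Put the baking things back in their rack, board and tray

## Robot

A 7-joint arm with a two-finger parallel gripper is mounted at the origin on a cart in front of the work surface, level with it; the furniture and walls round the work are solid. World frame = base frame: x ahead of the robot, y to its left, z up, the work surface at z = 0. Lengths are in m, angles in rad, forces in N, time in s.
With the tool pointing down it reaches from about 0.425 to 0.95 m from the base axis. Payload 4.7 kg.
Tool frame: the origin (TCP) lies on the centre line of the jaws, within the pads' length; the fingertips stand robot.nose_length ahead of it and the grasp point (between the pads) lies 8 mm behind it (robot.nose_length is the distance from the TCP to the fingertips, in m); z points along the fingers, y is the line along which they close (so a half turn about z gives the same grasp; the last joint's range is limited). The gripper opens to 85 mm and grips with 20 to 120 N. Pads are 22 mm wide; open, the fingers measure 114 mm over their backs; the gripper's body (76 mm by 85 mm) begins 54 mm behind the grasp point. The pads swing forward as they close: fully open they stand 13 mm farther back than shut.
Start: joints at [-1.157, 0.469, -0.049, 1.532, 0.024, 1.141, -0.082], TCP at [0.289, 0.61, 0.242] pointing down, gripper open.
Joint ranges: [-2.59, 2.59], [-0.33, 1.99], [-1.39, 1.29], [0.1, 2.45], [-1.04, 4.18], [0.21, 1.99], [-2.66, 2.66]. Speed limits (rad/s): [2.57, 2.57, 3.14, 3.14, 3.14, 3.14, 3.14].

## Interface

Orientations are given as [roll, pitch, yaw] about the fixed x, y, z axes, in that order (R = Rz(yaw) Ry(pitch) Rx(roll)).
In Python, from plant import robot gives the robot as it stands. Calls block until the motion is done:
- robot.goto(position, orientation): joint-space move of the TCP to a pose.
- robot.move_straight(position, vel=0.15, attitude=None, contact_N=None): straight line of the TCP; attitude=None keeps the orientation; vel is the mean speed in m/s. With contact_N (N) it stops when the force on the tool has changed by that much, and returns True; else False.
- robot.move_joints(angles): joint-space move.
- robot.grip(opening, strength=None): opening from 0.0 (shut) to 1.0 (fully open); strength is the grip in N (None keeps the last); returns when the fingers have stopped.
- robot.sleep(seconds).
- robot.inverse_kinematics(position, orientation): joint angles nearest the present ones, or None.
- robot.sense(): the state.
- robot.grab_frame(name): name is "scene" or "top" or "wrist"; returns a dict with "image" (420x560x3 uint8, red, green, blue), "range_z" (420x560 float32, m along the optical axis (not along the pixel's ray), 0 where there is no reading), "fx", "fy", "cx", "cy" (pixels), "R" (3x3) and "t" (3): a world point X has camera coordinates R X + t. Camera axes: x right, y down, z forward; pixel columns grow to the right and rows downward; lengths in m; the calibration is good to about 2 mm. The wrist camera is an equidistant fisheye: a pixel r from the principal point sees the ray r / f radians off the axis. A picture is of the moment at which its call begins.
A pose or a line that the arm cannot do raises robot.IKError and nothing moves.
- robot.close_job(): hands the job in; it is judged then, once.
The state is a dict: "t": time; "joint_pos": joint angles; "joint_velocities": joint speeds; "effort": joint torques, N m; "tcp_pos": TCP position; "tcp_rot": TCP orientation; "wrist_force": force on the tool from outside, world axes, zero at the start; "torque": the same for the moment, N m; "opening": opening from 0.0 (shut) to 1.0 (fully open); "gripper_force": force on a finger pad.
Only numpy, scipy, OpenCV 4.12 (cv2) and the standard library are available. Lean on these libraries where they do the work, as an engineer would, in place of code of your own. Each camera call takes 0.05 s, during which the arm holds its last target. There are 200 camera calls.

## Task

Baking is done: put the five things left on the table back where they are kept. Stand the green-herb jar and the red-spice jar in the two empty wells of the dark wooden spice rack, either jar in either well (they are glass: set them down, do not drop them); seat each measuring cup flat in the well of the light wooden board that is made for its size; and lay the wooden spatula lengthwise in the white tray. Do not knock over or push away the yellow-spice jar that already stands in the rack.

Things in the scene. Friction and masses are not known exactly. Their poses are not given: they have to be found in the camera images.
- green_jar: Loose round glass spice jar, dull green contents, grey steel screw lid; 47 mm diameter, 69 mm high, 0.12 kg. Origin: centre of its underside; z up along the jar.
- red_jar: Loose round glass spice jar, pinkish-red contents, grey steel screw lid; 47 mm diameter, 69 mm high, 0.12 kg. Origin: centre of its underside; z up along the jar.
- large_cup: Loose steel measuring cup, the larger one: round bowl 68 mm across, 31 mm high, flat handle; 0.05 kg. Origin: at underside height, middle of its 136 mm length; z up. Bowl centre at y = +34 mm; handle runs along -y to 68 mm from the origin, 18 mm wide (x), 6 mm thick, 27 to 33 mm above the underside: grip it near y = -42 mm. At the start the handle points roughly at the robot.
- small_cup: Loose steel measuring cup, the smaller one: round bowl 53 mm across, 25 mm high, flat handle; 0.035 kg. Origin: at underside height, middle of its 112 mm length; z up. Bowl centre at y = +29.5 mm; handle runs along -y to 56 mm from the origin, 18 mm wide (x), 6 mm thick, 21 to 27 mm above the underside: grip it near y = -36 mm. At the start the handle points roughly at the robot.
- spatula: Loose small flat wooden spatula, pale wood, lying flat: 160 mm long (along x), rounded blade 36 mm wide at the +x end (x = +15 to +80 mm), straight handle 16 mm wide (along y) and 9 mm thick from there to x = -80 mm; 0.03 kg. Origin: middle of its length, at the height of its underside; z up. Grip it across the handle just behind the blade, about x = 0.
- spice_rack: Fixed dark wooden spice rack, 84 x 228 mm (x, y), 30 mm high with a 34 mm high paler rail round it. Three round wells of 58 mm diameter along its y axis, centres at y = -73, 0 and +73 mm (x = 0), floors 8 mm above the table. The well at +73 holds the yellow jar; the other two are empty. Origin: centre of its underside; z up; the -x side faces roughly to the robot.
- cup_board: Fixed light wooden board 113 x 205 mm (x, y), 20 mm high. Two round wells (x = 0), floors 8 mm above the table: 80 mm diameter at y = +47 mm for the larger measuring cup, 65 mm diameter at y = -52 mm for the smaller. A seated cup's handle passes clear above the wood and out over the edge. Origin: centre of its underside; z up; the -x side faces roughly to the robot.
- utensil_tray: Fixed white plastic cutlery tray, outside 97 x 207 mm (x, y), 22 mm high, inside 86 x 196 mm with the floor 4.5 mm above the table; it is long along its y axis. Origin: centre of its underside; z up.
- yellow_jar: Bystander, loose: round glass spice jar with yellow contents and grey lid, 47 mm diameter, 69 mm high, standing in the rack's well at y = +73 mm. Origin: centre of its underside. Not to be moved.
Mind the look-alikes: they are no part of the job. What is shaped like the large_cup but purple is not meant.

How it is judged:
By the outcome, as a careful person would: the job done as asked, in the order asked, and still so for the second after the job is handed in, with the robot touching nothing.
It also fails if it takes over 125 s, if anything falls off the work surface, if the arm or the gripper's body presses on something with over 40 N, if the wrist force passes 120 N, or if a joint passes its speed limit or range.

## Working session

There is one attempt and no reset: what is moved stays moved. The work goes in short steps, each a Python script; the robot and the scene stay as the last script left them, time stands still between calls to the robot, and variables do not carry over. Pictures are saved under pics/ and viewed, at most 14 in all, crops included, and the job is handed in when it is done.

```bash
ls; mkdir -p pics
python3 - <<'E'
from plant import robot
import cv2, numpy as np
for n in ("top","scene"):
    f=robot.grab_frame(n); cv2.imwrite(f"pics/{n}0.png",f["image"][:,:,::-1]); np.savez(f"{n}0.npz",**f)
    print(n,f["fx"],f["cx"],f["cy"],-f["R"].T@f["t"],f["R"].round(3).tolist())
s=robot.sense();print(s["t"],s["tcp_pos"],s["tcp_rot"],robot.nose_length)
E
```

```text
pics
top 533.7108915194659 280.95274929312967 210.6018375294541 [-0.3187731 -0.2638908  1.4870451] [[0.235, -0.972, 0.009], [-0.829, -0.206, -0.52], [0.507, 0.115, -0.854]]
scene 444.38853703003326 282.6505662065584 199.77596039280536 [-0.44034069  0.81182097  0.76932869] [[-0.649, -0.761, 0.022], [-0.377, 0.296, -0.878], [0.661, -0.577, -0.479]]
0.1 [0.28900654 0.60943923 0.24134286] [-3.13978079e+00  5.87975799e-05  2.69879919e+00] 0.011
```

View pics/top0.png

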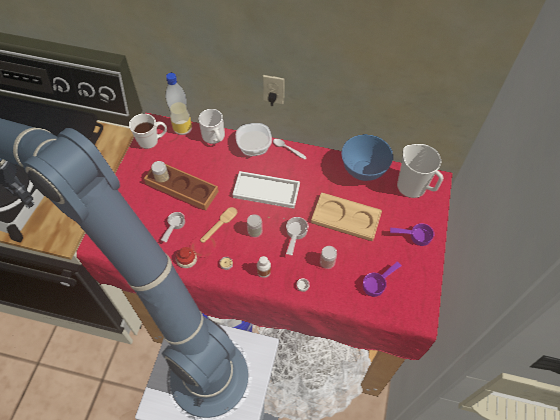

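View pics/scene0.png

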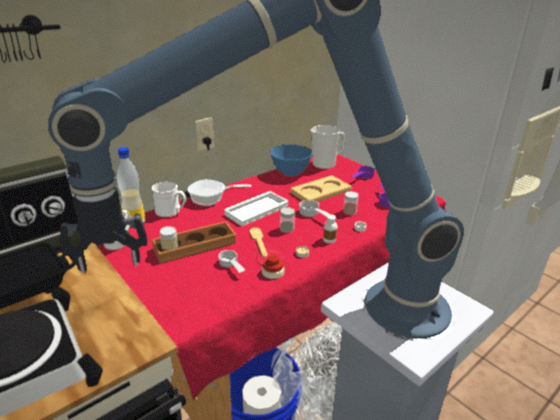

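Run:
```python
import cv2, numpy as np
a=np.load("top0.npz")["image"]; b=np.load("scene0.npz")["image"]
cv2.imwrite("pics/c1.png",cv2.resize(a[140:305,130:396],None,fx=3,fy=3,interpolation=cv2.INTER_CUBIC)[:600,:800,::-1])
cv2.imwrite("pics/c2.png",cv2.resize(b[160:285,150:370],None,fx=3.6,fy=3.6,interpolation=cv2.INTER_CUBIC)[:600,:800,::-1])
```

```text
(no output)
```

View pics/c1.png

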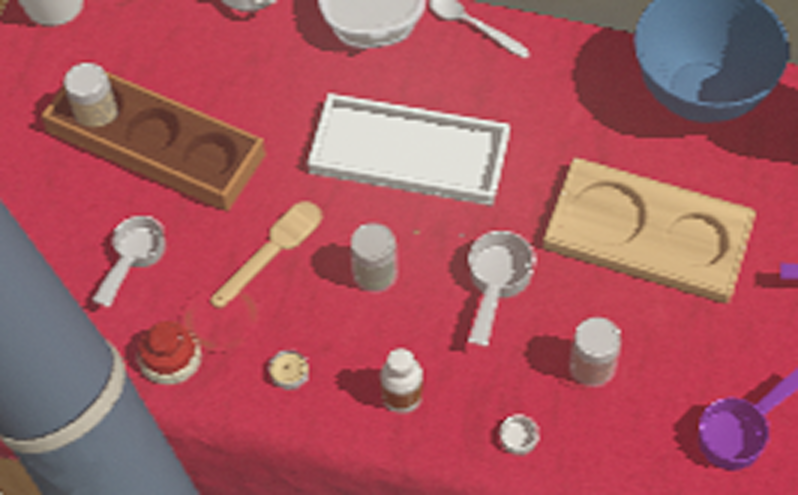

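View pics/c2.png

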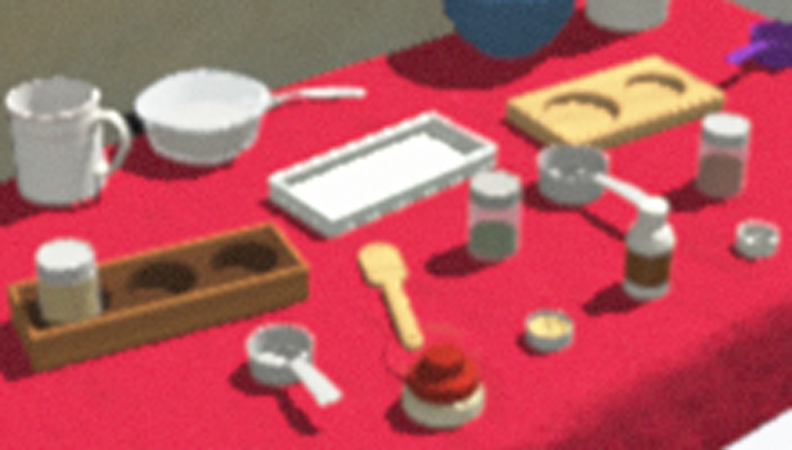

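```bash
cat > vis.py <<'E'
import numpy as np, cv2
def cloud(f):
    z=f["range_z"].astype(float); v,u=np.indices(z.shape)
    C=np.dstack([(u-f["cx"])/f["fx"]*z,(v-f["cy"])/f["fy"]*z,z])
    W=(C-f["t"])@f["R"]; W[z<=0]=np.nan
    return W
def ray(f,u,v,h):
    """pixel -> world point on plane z=h"""
    d=np.array([(u-f["cx"])/f["fx"],(v-f["cy"])/f["fy"],1])@f["R"]; o=-f["R"].T@f["t"]
    return o+d*(h-o[2])/d[2]
E
python3 - <<'E'
from vis import *
np.set_printoptions(precision=4,suppress=True)
for n in ("top","scene"):
    f=np.load(n+"0.npz"); W=cloud(f); im=f["image"]; hsv=cv2.cvtColor(im,cv2.COLOR_RGB2HSV)
    red=((hsv[...,0]>165)|(hsv[...,0]<4))&(hsv[...,1]>150)
    reg=(W[...,0]>.3)&(W[...,0]<.95)&(W[...,1]>-.6)&(W[...,1]<.5)
    print(n,"table z",np.nanpercentile(W[red&reg,2],[5,50,95]))
    m=(~red&reg&(W[...,2]<.12)&(W[...,2]>-.02)).astype(np.uint8)
    k,L,st,c=cv2.connectedComponentsWithStats(m,connectivity=4)
    for i in range(1,k):
        if st[i,4]<60: continue
        P=W[L==i]; r=cv2.minAreaRect(P[:,:2].astype(np.float32)*1000)
        print(c[i].round(),st[i,4],"z",np.percentile(P[:,2],[5,50,97]),"rect",np.array(r[0]).round(1),np.array(r[1]).round(1),round(r[2],1))
E
```

```text
top table z [-0.0048  0.0012  0.0074]
[291. 138.] 12812 z [-0.0026  0.0514  0.1149] rect [787.7 -50.1] [ 208.8 1100.4] 0.2
[420. 162.] 494 z [0.0375 0.0837 0.1173] rect [ 800.7 -471.2] [105.1  43.9] 76.5
[181. 185.] 1940 z [0.0041 0.0288 0.0782] rect [581.2 286.9] [260.6 113.7] 76.4
[266. 189.] 1987 z [-0.0015  0.0067  0.0263] rect [637.1   6.7] [239.  174.1] 76.7
[333. 220.] 2918 z [-0.0007  0.0154  0.0316] rect [ 568.3 -227. ] [214.5 346.2] 27.0
[220. 222.] 363 z [0.0007 0.0086 0.016 ] rect [463.1 117.9] [ 42.2 164. ] 64.4
[173. 224.] 365 z [-0.0016  0.0109  0.0303] rect [415.8 253.2] [120.1  62.3] 3.7
[250. 226.] 484 z [-0.0024  0.0291  0.0736] rect [489.2  19.2] [93.  87.1] 82.3
[417. 233.] 510 z [-0.0002  0.0128  0.0365] rect [ 568.4 -491.8] [ 80.2 147.8] 26.6
[194. 257.] 87 z [-0.0017  0.0078  0.0273] rect [341.1 153.1] [76.1 32.5] 10.6
[328. 257.] 343 z [0.0007 0.0617 0.0741] rect [ 434.2 -245.2] [50.9 87.4] 89.3
[226. 263.] 152 z [-0.0002  0.0112  0.0199] rect [338.2  55.7] [51.  40.3] 19.1
[263. 267.] 265 z [0.0005 0.0541 0.0874] rect [354.9 -58.7] [75.4 43.2] 15.5
[377. 281
[... 477 characters left out ...]
  0.0068  0.0666] rect [577.9 -14.3] [273.5 247.2] 2.5
[384. 200.] 132 z [-0.0003  0.0141  0.0295] rect [ 384.8 -390.1] [38.5 89.7] 47.3
[360. 226.] 123 z [-0.0029  0.0047  0.0145] rect [ 329.8 -201.7] [39.7 75.1] 40.0
[191. 241.] 2100 z [0.0027 0.0266 0.0745] rect [582.5 269.1] [243.8 204.2] 55.6
[258. 240.] 256 z [-0.0016  0.0061  0.0095] rect [464.2 114.2] [ 37.8 173.7] 64.6
[113. 246.] 134 z [-0.0029  0.0096  0.026 ] rect [713.2 479.1] [68.9 32.2] 39.8
[302. 252.] 144 z [-0.0015  0.0088  0.0151] rect [334.1  45.9] [40.7 57.6] 1.8
[230. 260.] 373 z [-0.0019  0.0128  0.0265] rect [426.7 247. ] [ 62.1 151. ] 69.8
[266. 273.] 91 z [-0.0016  0.0121  0.0256] rect [329.3 200.4] [16.4 57.8] 85.3
```

Run:
```python
from plant import robot
import cv2, numpy as np
for i,(x,y) in enumerate([(.5,.2),(.5,-.13)]):
    robot.goto([x,y,.36],[np.pi,0,np.arctan2(y,x)+np.pi/2])
    f=robot.grab_frame("wrist"); np.savez(f"w{i}.npz",**f)
    cv2.imwrite(f"pics/w{i}.png",f["image"][:,:,::-1])
    print(f["fx"],f["cx"],f["cy"],-f["R"].T@f["t"],f["R"].round(2).tolist())
s=robot.sense();print(s["t"],s["tcp_pos"],s["joint_pos"])
```

```text
325.19226210127806 279.1767992294267 206.98852666340107 [0.46937374 0.27616552 0.48887542] [[0.93, 0.37, 0.0], [0.36, -0.88, 0.31], [0.12, -0.29, -0.95]]
325.19226210127806 279.1767992294267 206.98852666340107 [ 0.51998475 -0.05030248  0.48927132] [[0.97, -0.25, 0.0], [-0.24, -0.92, 0.31], [-0.08, -0.3, -0.95]]
3.1833 [ 0.50073107 -0.12769876  0.35975194] [-0.38029405  0.12093866  0.61791999  1.76431454 -0.0734226   1.27975442
  0.00526605]
```

View pics/w0.png

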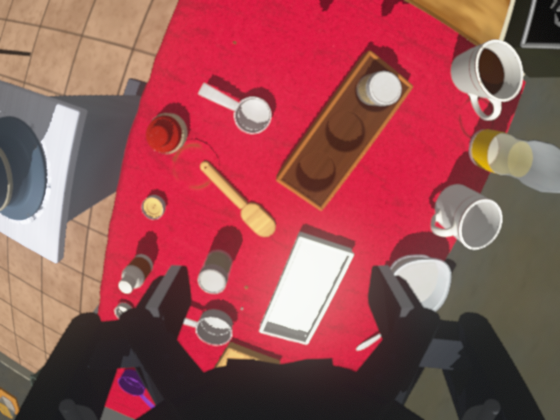

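View pics/w1.png

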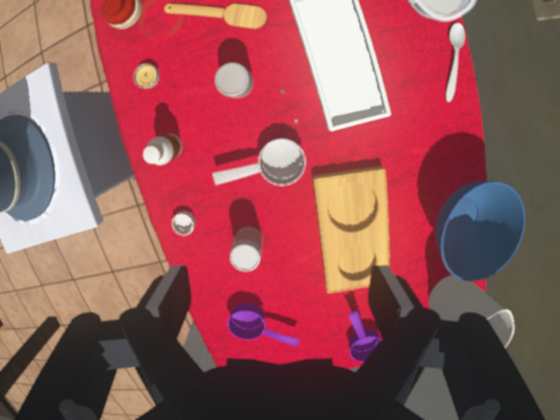

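```bash
cat >> vis.py <<'E'
def dirs(f):
    """wrist fisheye: unit rays in camera frame for every pixel"""
    v,u=np.indices(f["range_z"].shape); x=u-f["cx"]; y=v-f["cy"]; r=np.hypot(x,y)/f["fx"]; s=np.sinc(r/np.pi)/f["fx"]
    return np.dstack([x*s,y*s,np.cos(r)])
def wcloud(f):
    d=dirs(f); z=f["range_z"].astype(float); C=d/d[...,2:]*z[...,None]
    W=(C-f["t"])@f["R"]; W[z<=0]=np.nan; return W
def wplane(f,h):
    d=dirs(f)@f["R"]; o=-f["R"].T@f["t"]; return o+d*((h-o[2])/d[...,2:])
def redmask(im):
    hsv=cv2.cvtColor(im,cv2.COLOR_RGB2HSV); return ((hsv[...,0]>165)|(hsv[...,0]<4))&(hsv[...,1]>130)
E
python3 - <<'E'
from vis import *
np.set_printoptions(precision=4,suppress=True)
items={0:dict(small=(.416,.253,.08),rack=(.581,.287,.15),spat=(.463,.117,.10),tray=(.637,.007,.13),green=(.49,.019,.06)),
 1:dict(green=(.49,.019,.05),red=(.434,-.245,.05),large=(.49,-.10,.095),board=(.60,-.21,.13))}
for i in (0,1):
    f=np.load(f"w{i}.npz"); W=wcloud(f); red=redmask(f["image"])
    ok=red&(W[...,0]>.35)&(W[...,0]<.7)&(abs(W[...,1]-[.2,-.13][i])<.2)
    print(i,"table",np.nanpercentile(W[ok,2],[5,50,95]))
    for n,(x,y,r) in items[i].items():
        near=np.hypot(W[...,0]-x,W[...,1]-y)<r
        m=(near&~red).astype(np.uint8)
        P=W[m>0]; print(n,m.sum(),"z hist",np.histogram(P[:,2],bins=np.arange(-.01,.09,.01))[0])
        for lo,hi in ([(.06,.08)] if n in("green","red") else [(.004,.03)] if n=="spat" else [(.014,.03)] if n in("tray","board") else [(.026,.045)] if n=="rack" else [(.018,.045)]):
            mm=(m>0)&(W[...,2]>lo)&(W[...,2]<hi)
            mm=cv2.morphologyEx(mm.astype(np.uint8),cv2.MORPH_OPEN,np.ones((2,2)))>0
            k,L,st,c=cv2.connectedComponentsWithStats(mm.astype(np.uint8)); b=1+st[1:,4].argmax(); mm=L==b
            h=np.median(W[mm,2]); Q=wplane(f,{"green":.069,"red":.069,"spat":.009,"tray":.022,"board":.02,"rack":.034,"small":.025,"large":.031}[n])[mm][:,:2]
            r=cv2.minAreaRect((Q*1000).astype(np.float32)); e=cv2.minEnclosingCircle((Q*1000).astype(np.float32))
            print("   px",c[b].round(),"h",h,"rect",np.array(r[0]).round(1),np.array(r[1]).round(1),round(r[2],2),"circ",np.array(e[0]).round(1),round(2*e[1],1))
E
```

```text
0 table [-0.0034 -0.0018  0.0002]
small 16858 z hist [340 651  87 592   0   0   0   0   0]
   px [220.  99.] h 0.023509462937640085 rect [395.8 251.6] [28.2 80.4] 71.11 circ [394.  246.2] 81.8
rack 38607 z hist [ 249 2757  362 4038 1556   55   70   88  860]
   px [343. 134.] h nan rect [571.4 277.7] [232.1  84.8] 77.28 circ [570.7 278.1] 243.2
spat 21442 z hist [ 109 1426   61  302  241   54   61   56    0]
   px [243. 204.] h nan rect [465.  119.2] [ 34.9 154.9] 64.22 circ [464.5 118.2] 155.0
tray 6477 z hist [ 589 4522  888  478    0    0    0    0    0]
   px [307. 289.] h nan rect [627.1   2.6] [ 98.5 208.3] 2.22 circ [627.1   3.4] 225.2
green 1090 z hist [ 32  52  70  65  84  87 113 587   0]
   px [213. 281.] h nan rect [471.5   1.8] [42.1 47.1] 2.16 circ [472.6   1.9] 47.6
1 table [-0.0035 -0.0019 -0.0002]
green 1071 z hist [ 36   4  15  16  20  25  55 900   0]
   px [233.  80.] h nan rect [470.9  -3.2] [42.  42.8] 73.93 circ [470.8  -3.6] 45.0
red 1129 z hist [  4  46  57  68  73  78 106 697   0]
   px [246. 257.] h nan rect [ 420.3 -245. ] [45.4 44. ] 60.63 circ [ 420.9 -245.4] 47.1
large 43236 z hist [ 469 1144  216  556  247   21   50  292    0]
   px [244. 175.] h nan rect [ 461.  -132.7] [ 41.7 115.7] 73.5 circ [ 457.8 -143.8] 116.1
board 27419 z hist [ 428 3551 4386  288    4    0    0    1   20]
   px [354. 219.] h nan rect [ 591.6 -254. ] [164.1 113.3] 84.72 circ [ 592.  -251.5] 190.2
```

Run:
```python
from vis import *
np.set_printoptions(precision=4,suppress=True)
F=[np.load(f"w{i}.npz") for i in (0,1)]; 
def big(m):
    k,L,st,c=cv2.connectedComponentsWithStats(m.astype(np.uint8)); return L==1+st[1:,4].argmax()
def rect(Q): r=cv2.minAreaRect((Q*1000).astype(np.float32)); return np.array(r[0]).round(1),np.array(r[1]).round(1),round(r[2],2)
for n,i,x,y,R,lo,hi,h in [("rack",0,.575,.28,.16,.027,.05,.034),("tray",0,.627,.003,.13,.013,.03,.022),("board",1,.6,-.235,.15,.012,.03,.02),("green",1,.471,-.003,.045,.06,.08,.069),("red",1,.42,-.245,.045,.06,.08,.069)]:
    f=F[i]; W=wcloud(f); m=big((np.hypot(W[...,0]-x,W[...,1]-y)<R)&~redmask(f["image"])&(W[...,2]>lo)&(W[...,2]<hi))
    Q=wplane(f,h)[m][:,:2]; e=cv2.minEnclosingCircle((Q*1000).astype(np.float32))
    print(n,m.sum(),"h",np.median(W[m,2]),*rect(Q),"circ",np.array(e[0]).round(1),round(2*e[1],1))
for n,i,x,y,R,h,hh,D,Lg in [("small",0,.40,.25,.1,.025,.027,.053,.112),("large",1,.49,-.1,.11,.031,.033,.068,.136)]:
    f=F[i]; G=wplane(f,h); hsv=cv2.cvtColor(f["image"],cv2.COLOR_RGB2HSV)
    m=big((np.hypot(G[...,0]-x,G[...,1]-y)<R)&(hsv[...,1]<95)); Q=G[m][:,:2]; c,s,a=rect(Q); print(n,m.sum(),c,s,a)
    v,u=np.nonzero(m); print("  px bbox",u.min(),u.max(),v.min(),v.max())
    # handle vs bowl: opening removes the handle
    px=int(.030/ (h and .00145)); b=cv2.morphologyEx(m.astype(np.uint8),cv2.MORPH_CLOSE,np.ones((9,9)))
    b=cv2.morphologyEx(b,cv2.MORPH_OPEN,cv2.getStructuringElement(cv2.MORPH_ELLIPSE,(23,23)))>0
    B=G[b][:,:2]; e=cv2.minEnclosingCircle((B*1000).astype(np.float32)); bc=np.array(e[0])/1000
    H=wplane(f,hh)[m&~b][:,:2]; H=H[np.hypot(*(H-bc).T)>D/2+.008]; vx=cv2.fitLine(H.astype(np.float32),cv2.DIST_L2,0,1e-4,1e-4).ravel()
    d=np.hypot(*(H-bc).T); print("  bowl",bc,2*e[1],"rect",*rect(B),"handle",vx,"mean",H.mean(0),"rect",*rect(H),"tip dist",d.max(),"exp",Lg-D/2)
f=F[0]; G=wplane(f,.009); hsv=cv2.cvtColor(f["image"],cv2.COLOR_RGB2HSV)
m=big((np.hypot(G[...,0]-.465,G[...,1]-.119)<.1)&(hsv[...,0]>8)&(hsv[...,0]<35)&(hsv[...,2]>110)); Q=G[m][:,:2]
print("spat",m.sum(),*rect(Q));
```

```text
rack 4574 h 0.02873548293170681 [569.5 278.5] [231.9  84.5] 77.4 circ [568.8 278.7] 243.3
tray 1239 h 0.01961540512308458 [624.4   3.9] [ 98.2 207.6] 2.26 circ [624.5   4.6] 224.5
board 4806 h 0.017775477397848287 [ 588.4 -271.9] [205.5 113.2] 84.77 circ [ 588.  -269.6] 225.1
green 904 h 0.06606534949257742 [470.3  -2.4] [43.2 44. ] 73.17 circ [470.2  -1.8] 45.3
red 697 h 0.06605283382189751 [ 419.8 -243. ] [45.5 44.1] 76.1 circ [ 420.1 -243.3] 47.3
small 1573 [412.6 258.6] [ 53.4 110. ] 70.24
  px bbox 198 271 83 133
  bowl [0.4385 0.249 ] 54.838775634765625 rect [439.  248.9] [51.2 53. ] 21.32 handle [ 0.9913 -0.1315  0.3793  0.2561] mean [0.3793 0.2561] rect [380. 256.] [17.9 49.5] 82.95 tip dist 0.08382645959068528 exp 0.0855
large 2309 [ 471.3 -121.5] [ 68.4 133.7] 75.66
  px bbox 213 305 138 185
  bowl [ 0.5033 -0.1293] 69.38970184326172 rect [ 503.5 -129.7] [68.4 67.4] 75.66 handle [ 0.9999 -0.0131  0.4306 -0.1288] mean [ 0.4306 -0.1288] rect [ 431.5 -128.8] [18.  60.1] 88.77 tip dist 0.10198285363201673 exp 0.10200000000000001
spat 1361 [462.8 119.8] [ 36.2 156.9] 64.18
```

Run:
```python
from vis import *
np.set_printoptions(precision=4,suppress=True)
def big(m):
    k,L,st,c=cv2.connectedComponentsWithStats(m.astype(np.uint8)); return L==1+st[1:,4].argmax()
def rect(Q): r=cv2.minAreaRect((Q*1000).astype(np.float32)); return np.array(r[0]).round(1),np.array(r[1]).round(1),round(r[2],2)
for nm in("top","scene"):
  f=np.load(nm+"0.npz"); W=cloud(f); print(nm)
  d=np.dstack([(np.indices((420,560))[1]-f["cx"])/f["fx"],(np.indices((420,560))[0]-f["cy"])/f["fy"],np.ones((420,560))])@f["R"]; o=-f["R"].T@f["t"]
  for n,x,y,R,lo,hi,h in [("rack",.57,.28,.16,.024,.05,.034),("tray",.625,.003,.13,.013,.035,.022),("board",.59,-.27,.14,.01,.035,.02),("green",.471,-.003,.045,.06,.085,.069),("red",.42,-.245,.045,.06,.085,.069),("yellow",.583,.35,.045,.067,.09,.077)]:
    try: m=big((np.hypot(W[...,0]-x,W[...,1]-y)<R)&~redmask(f["image"])&(W[...,2]>lo)&(W[...,2]<hi))
    except ValueError: continue
    Q=(o+d*((h-o[2])/d[...,2:]))[m][:,:2]; e=cv2.minEnclosingCircle((Q*1000).astype(np.float32))
    print(n,m.sum(),"h",np.median(W[m,2]),*rect(Q),"circ",np.array(e[0]).round(1),round(2*e[1],1))
f=np.load("w0.npz"); W=wcloud(f); m=big((np.hypot(W[...,0]-.583,W[...,1]-.35)<.05)&(W[...,2]>.067)); Q=wplane(f,.077)[m][:,:2]
print("w0 yellow",m.sum(),*rect(Q))
```

```text
top
rack 1001 h 0.032121878043496636 [566.5 277.6] [237.9  90.9] 76.97 circ [565.4 277.9] 246.0
tray 435 h 0.02165786848578885 [622.3   2.8] [104.2 207.3] 1.71 circ [623.    2.5] 226.5
board 1604 h 0.01943818983258986 [ 584.1 -273. ] [206.4 120.6] 84.37 circ [ 586.7 -272.9] 231.8
green 161 h 0.06846415314357586 [466.7  -0.5] [49.9 40.1] 14.77 circ [465.1   2.6] 52.0
red 175 h 0.06851157199429812 [ 413.9 -244. ] [46.9 41.7] 11.37 circ [ 414.7 -245. ] 48.4
yellow 148 h 0.07744398834559545 [583.8 352.4] [50.2 43.4] 35.28 circ [584.4 351.2] 50.6
scene
rack 971 h 0.029276722604102697 [559.8 283.7] [234.5  94.6] 77.48 circ [559.3 283.7] 248.1
tray 325 h 0.01854706664483114 [616.6   8. ] [105.3 213.4] 2.51 circ [617.9   6.3] 230.1
board 693 h 0.01768546886155405 [ 562.  -255.5] [228.8 159.7] 85.01 circ [ 556.2 -261.5] 257.9
green 103 h 0.06661804709170431 [463.2   5.5] [41.  50.8] 48.38 circ [461.6   4.5] 54.0
red 89 h 0.06659817390946621 [ 410.4 -237.5] [40.5 57.2] 41.18 circ [ 408.7 -238.2] 58.6
yellow 139 h 0.07439062162479905 [575.6 356.7] [41.8 57.7] 63.14 circ [576.4 358.8] 58.2
w0 yellow 884 [583.7 351.3] [45.4 43.5] 23.5
```

```bash
cat > act.py <<'E'
from plant import robot
import numpy as np, cv2
from vis import *
np.set_printoptions(precision=4,suppress=True)
Z=.20
def down(yawdeg): return [np.pi,0,np.radians(yawdeg)]
def log(tag):
    s=robot.sense(); print(tag,"t %.1f"%s["t"],"tcp",s["tcp_pos"],"F",s["wrist_force"],"open %.3f grip %.1f"%(s["opening"],s["gripper_force"]))
def pick(x,y,z,yaw,wide,strength,hover=.16):
    robot.grip(wide,strength); robot.goto([x,y,hover],down(yaw)); robot.sleep(.2)
    hit=robot.move_straight([x,y,z],vel=.12,contact_N=8); log("down hit=%s"%hit)
    robot.grip(0.0,strength); log("gripped")
    robot.move_straight([x,y,Z],vel=.15); log("lifted")
def lower(x,y,z,yaw,pre,N=4):
    """over the place, down to height pre, then feel the way down to z"""
    robot.goto([x,y,Z],down(yaw)); robot.sleep(.3); log("over")
    robot.move_straight([x,y,pre],vel=.12); robot.sleep(.2)
    hit=robot.move_straight([x,y,z],vel=.025,contact_N=N); log("set hit=%s"%hit); return hit
def release(opening,up=.2):
    robot.grip(opening); log("released"); p=robot.sense()["tcp_pos"]
    robot.move_straight([p[0],p[1],up],vel=.12)
def shot(cam,name):
    f=robot.grab_frame(cam); np.savez(name+".npz",**f); cv2.imwrite(f"pics/{name}.png",f["image"][:,:,::-1]); return f
E
python3 - <<'E'
from act import *
log("start")
pick(.4703,-.0022,.044,77.4,1.0,40)
if robot.sense()["opening"]>.4:
    # tip clears rail; jar bottom expected on floor at TCP .052
    hit=lower(.5531,.207,.049,77.4,.095)
E
```

```text
start t 3.2 tcp [ 0.5007 -0.1277  0.3598] F [0.8081 0.9527 0.4601] open 1.005 grip 0.0
down hit=False t 5.7 tcp [ 0.4708 -0.0022  0.0445] F [0.1988 0.3645 0.0051] open 0.999 grip 0.0
gripped t 6.1 tcp [ 0.4706 -0.0021  0.0446] F [-0.8215 -0.4874  5.0136] open 0.540 grip 40.5
lifted t 7.3 tcp [ 0.4696 -0.0022  0.1992] F [ 0.1898 -0.1989 -0.9117] open 0.540 grip 41.0
over t 8.5 tcp [0.5532 0.2057 0.2004] F [-0.4992 -0.6125 -1.3925] open 0.542 grip 41.0
set hit=True t 11.2 tcp [0.5531 0.207  0.0527] F [-1.4175 -0.499   3.9557] open 0.539 grip 41.3
```

Run:
```python
from act import *
release(.75)
pick(.4200,-.2432,.044,77.4,1.0,40)
if robot.sense()["opening"]>.4:
    hit=lower(.569,.2783,.049,77.4,.095)
    if hit and robot.sense()["tcp_pos"][2]<.056: release(.75,.3); shot("wrist","a1")
```

```text
released t 11.6 tcp [0.5519 0.2066 0.0515] F [ 0.1638  0.2797 -0.5176] open 0.748 grip 0.0
down hit=False t 16.3 tcp [ 0.4204 -0.2435  0.0445] F [ 0.5404 -0.6794  0.4794] open 0.999 grip 0.0
gripped t 16.8 tcp [ 0.4203 -0.2432  0.0446] F [-0.5578  0.7815  6.1818] open 0.542 grip 40.5
lifted t 18.0 tcp [ 0.4194 -0.2428  0.1992] F [-0.021  -0.0342 -0.3862] open 0.539 grip 41.0
over t 20.2 tcp [0.5692 0.2777 0.2002] F [ 0.2151  0.0575 -0.6606] open 0.538 grip 41.0
set hit=True t 23.0 tcp [0.5689 0.2783 0.0527] F [-0.8981  0.155   4.8842] open 0.536 grip 41.4
released t 23.3 tcp [0.5678 0.2779 0.0513] F [ 0.3174  0.2368 -0.0274] open 0.748 grip 0.0
```

```bash
ls pics
```

```text
a1.png
c1.png
c2.png
scene0.png
top0.png
w0.png
w1.png
```

Run:
```python
from act import *
pick(.4233,-.1287,.025,-0.6,.5,50)
if robot.sense()["opening"]>.15:
    a=np.radians(-5.23); p=np.array([.5923,-.2254])-.080*np.array([np.cos(a),np.sin(a)])
    robot.goto([*p,Z],down(-5.23)); robot.sleep(.3); log("over"); shot("wrist","a2")
```

```text
down hit=False t 29.0 tcp [ 0.4237 -0.1289  0.0254] F [0.2237 0.2018 0.1129] open 0.501 grip 0.0
gripped t 29.4 tcp [ 0.4236 -0.1287  0.0252] F [0.5713 0.0352 1.532 ] open 0.176 grip 48.6
lifted t 30.7 tcp [ 0.4227 -0.1285  0.1994] F [-0.315  -0.677  -1.1017] open 0.171 grip 48.6
over t 31.6 tcp [ 0.5125 -0.217   0.2001] F [ 0.4692 -0.5039 -0.9156] open 0.177 grip 48.6
```

View pics/a1.png

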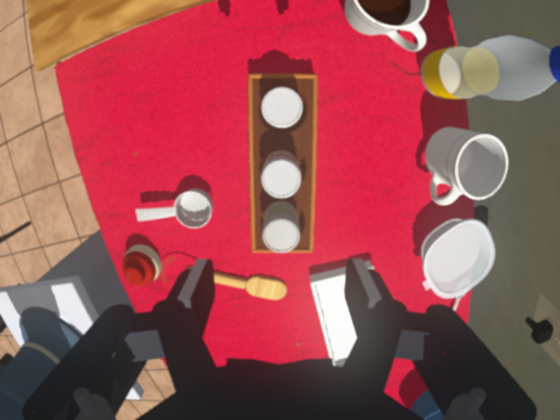

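View pics/a2.png

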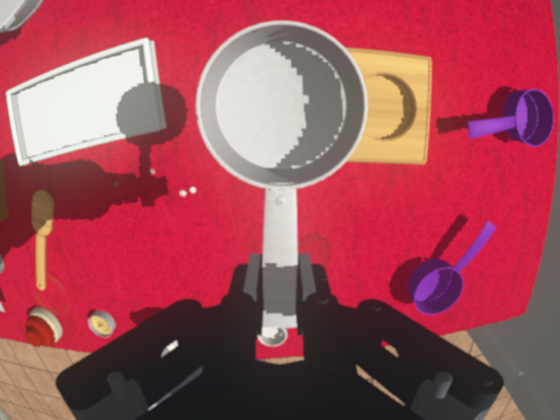

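Run:
```python
from act import *
a=np.radians(-5.23); p=np.array([.5923,-.2254])-.080*np.array([np.cos(a),np.sin(a)])
robot.move_straight([*p,.07],vel=.12); robot.sleep(.2)
hit=robot.move_straight([*p,.031],vel=.025,contact_N=3); log("set %s"%hit); shot("wrist","a3")
```

```text
set True t 34.4 tcp [ 0.5122 -0.2181  0.0324] F [-0.0801  0.2537  2.1629] open 0.173 grip 48.9
```

View pics/a3.png

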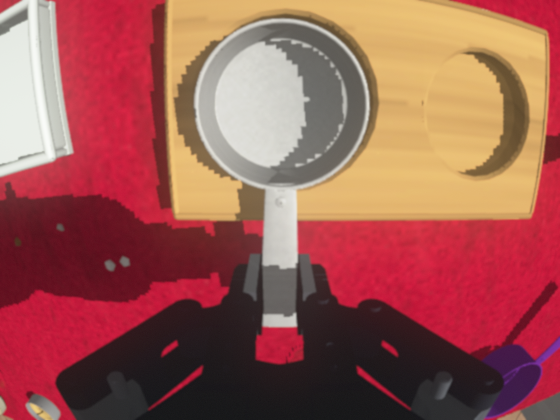

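Bowl (283,103) sits in the large well with TCP at the expected height (25.2+8 ≈ 32.4 mm). Release it and do the small cup.

Run:
```python
from act import *
release(.4)
pick(.3677,.2578,.019,-7.2,.5,50)
if robot.sense()["opening"]>.15:
    a=np.radians(-5.23); p=np.array([.5833,-.324])-.0715*np.array([np.cos(a),np.sin(a)])
    hit=lower(*p,.025,-5.23,.065,3); shot("wrist","a4")
```

```text
released t 34.8 tcp [ 0.5114 -0.2175  0.0317] F [0.3537 0.6167 0.1367] open 0.401 grip 0.0
down hit=False t 40.0 tcp [0.368  0.258  0.0194] F [-0.1577  0.1898  0.9259] open 0.500 grip 0.0
gripped t 40.3 tcp [0.3677 0.2581 0.0192] F [-0.4992 -0.5413  0.7526] open 0.179 grip 48.5
lifted t 41.7 tcp [0.3672 0.2575 0.1994] F [-0.173  -0.6631 -0.3011] open 0.179 grip 48.6
over t 44.1 tcp [ 0.5124 -0.3169  0.2   ] F [-0.4531  0.5282 -1.005 ] open 0.183 grip 48.6
set hit=True t 47.0 tcp [ 0.5117 -0.3175  0.0261] F [-0.8901  0.857   3.151 ] open 0.176 grip 48.8
```

```bash
ls pics | tail -2
```

```text
w0.png
w1.png
```

View pics/a4.png

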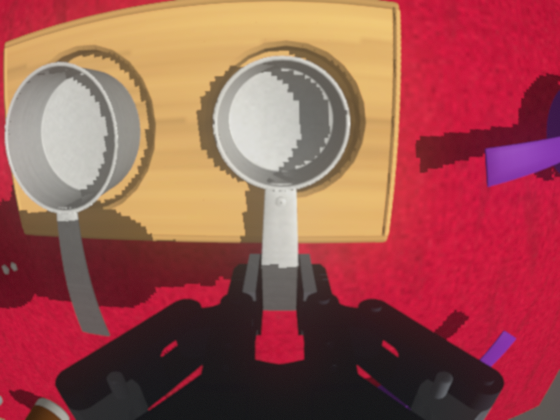

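Run:
```python
from act import *
release(.4)
pick(.4628,.1195,.014,154.2,.45,50)
if robot.sense()["opening"]>.1:
    hit=lower(.6244,.0037,.0165,92.26,.06,3); z=robot.sense()["tcp_pos"][2]
    if z<.024: release(.4,.3); robot.goto([.5,.1,.4],down(100)); robot.sleep(.3); shot("wrist","a5"); robot.goto([.5,-.15,.4],down(75)); robot.sleep(.3); shot("wrist","a6"); log("end")
```

```text
released t 47.4 tcp [ 0.5111 -0.3168  0.0253] F [ 0.3415  0.8893 -0.4511] open 0.399 grip 0.0
down hit=False t 52.4 tcp [0.4633 0.1196 0.0145] F [ 0.8969  0.0564 -0.6313] open 0.448 grip 0.0
gripped t 52.7 tcp [0.4632 0.1197 0.0147] F [-1.2545  0.5091  5.2759] open 0.165 grip 49.1
lifted t 54.1 tcp [0.4622 0.1193 0.1992] F [-0.4456 -0.0852  0.1486] open 0.166 grip 48.8
over t 55.2 tcp [0.6239 0.0048 0.2003] F [-0.209   0.0696  0.06  ] open 0.167 grip 48.8
set hit=True t 58.2 tcp [0.6244 0.0037 0.0193] F [-0.8334  0.218   4.8653] open 0.166 grip 49.3
released t 58.5 tcp [0.6233 0.0039 0.0181] F [0.2995 0.3587 0.2379] open 0.400 grip 0.0
end t 63.5 tcp [ 0.5003 -0.1491  0.4   ] F [ 0.5493 -0.5965  0.2016] open 0.397 grip 0.0
```

View pics/a5.png

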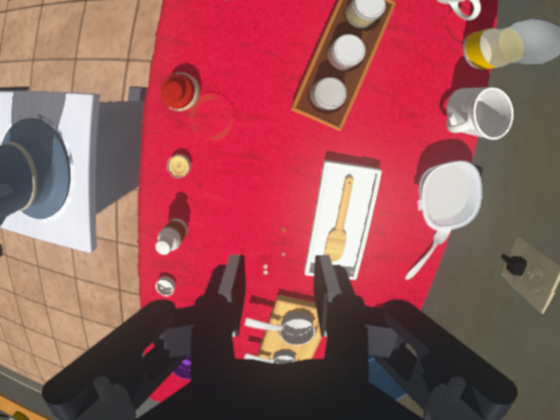

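View pics/a6.png

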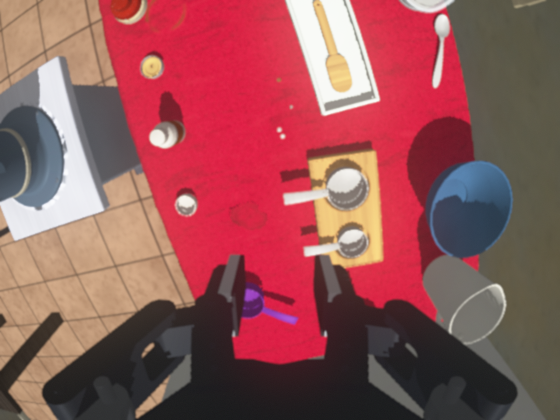

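Run:
```python
from vis import *
f=np.load("a6.npz"); W=wcloud(f)
def z(x,y,r=.006):
    m=np.hypot(W[...,0]-x,W[...,1]-y)<r; return np.round(np.nanpercentile(W[m,2],[10,50,90])*1000,1)
a=np.radians(-5.23); ux=np.array([np.cos(a),np.sin(a)])
for n,c,R in (("large",np.array([.5923,-.2254]),.033),("small",np.array([.5833,-.324]),.0255)):
    print(n,"handle",[z(*(c-ux*d),.004) for d in (R+.012,R+.03,R+.05)],"bowl floor",z(*c))
    m=(np.hypot(W[...,0]-c[0],W[...,1]-c[1])<.045)&(W[...,2]>.026); Q=W[m]
    print("  rim plane fit",np.linalg.lstsq(np.c_[Q[:,:2]-c,np.ones(len(Q))],Q[:,2],rcond=None)[0].round(3))
```

```text
large handle [array([18.7, 36.6, 37.8]), array([-1.4, 37.6, 39.6]), array([-2. , 37.2, 39. ])] bowl floor [6.3 7.5 8.7]
  rim plane fit [-0.026  0.012  0.034]
small handle [array([18.6, 30.6, 32.5]), array([-2.2, 31.9, 33.1]), array([-2.3, 30.9, 32.7])] bowl floor [6.4 7.4 8.8]
  rim plane fit [-0.014  0.013  0.03 ]
```

```bash
python3 -c "
from plant import robot
print(robot.close_job())"
```

```text
the job is handed in; nothing more can be done
None
```

I put all five things away and handed the job in at about 64 s: both jars stand in the rack next to the yellow one, each cup sits flat in its own well, and the spatula lies lengthwise in the tray.

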